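# Index the sculptor's turntable by one hole

## Task

The turntable is locked by its blue-knobbed plunger. With the fingertips only, press the red release pad fully down so that the plunger rises out of its hole, push the turntable anticlockwise (seen from above) by its brass posts until the next hole is under the plunger, then press the blue knob fully home so that the table is locked again one hole on. Do not lift anything, keep the ribbed plaster drum centred on the table, and leave everything else on the bench where it stands.

Things in the scene. Friction and masses are not known exactly. Their poses are not given: they have to be found in the camera images.
- indexer: Fixed base of the turntable, origin under the table's axis on the bench, z up. It stands at a different place and yaw each time; its +y axis points from the table's axis to the plunger bracket. In this frame: plunger axis at y 128 mm, red pad centre at y about 221 mm (both at x 0). The grey bracket (50 mm wide, y 116 to 191 mm, below 106 mm) carries the plunger and the release lever over the edge of the table.
- wheel (a joint): Turn of the table, rad: 0 at the start (plunger in its hole), growing anticlockwise seen from above. Eight holes, 0.785 rad (45 degrees) apart, so the next one is under the plunger at 0.785. The table turns freely with a dry friction of about 0.12 N m and stays where it is left; it has no detent. It cannot turn while the plunger is in a hole.
- wheel_center (a point): Point on the table's axis at the height of its wooden top (75 mm above the bench). Round wooden top: 200 mm across. Below it the aluminium octagonal index plate, 292 mm across its flats, 12 mm thick, upper face 55 mm above the bench, with eight 20 mm square through-holes centred 128 mm from the axis.
- next_hole (a point): Centre of the upper mouth of the hole that has to come under the plunger; it turns with the table. At the start it is 45 degrees clockwise of the plunger, 128 mm from the axis, 55 mm above the bench.
- post0 (a point): Top centre of a brass post standing on the table, for pushing it round: 14 mm across, 30 mm high (75 to 105 mm above the bench), 85 mm from the axis. There are four, 90 degrees apart, turning with the table. This one is in line with the plunger at the start.
- post1 (a point): The next post anticlockwise from post0, same size.
- post2 (a point): The post opposite post0, same size.
- post3 (a point): The next post clockwise from post0, same size.
- plunger (a joint): Height of the plunger, m: 0 fully home in a hole, 0.018 fully raised (its tip then clears the plate by 4 mm). It slides straight up and down, has no spring and stays where it is left (friction about 3.5 N); pressing the knob down drives it home and at the same time lifts the red pad. Its round-ended pin is 14 mm thick in the 20 mm hole, and draws the table in when pressed with the hole up to about 5 mm off centre; further off it lands on the plate and will not go in.
- plunger_top (a point): Centre of the upper face of the blue knob, 38 mm across; 115 mm above the bench when home, 133 mm when raised. Moves with the plunger.
- release (a joint): Tilt of the release lever, rad: 0 at the start (pad up, plunger home), 0.4 with the pad fully down (plunger fully raised). Lever and plunger move together: one goes up as the other goes down.
- release_pad: Red pad, 46 x 40 mm, at the outer end of the release lever; origin at the centre of its upper face, about 115 mm above the bench at the start and about 97 mm when fully down. Pressing it down takes about 5 N and raises the plunger.
- drum: Off-white ribbed plaster drum, 104 mm across, 55 mm high, 0.6 kg, standing loose on the middle of the table; origin at the centre of its underside. It should just ride round with the table.
- pink_disc: Bystander: small pink ribbed plaster disc, 88 mm across, 36 mm high, standing on the bench close to the turntable.
- brush: Bystander: brush, 190 mm long, lying on the bench beside the turntable's bracket.
- jar: Bystander: lidded terracotta-coloured pigment jar, 68 mm across, 85 mm high.
- bowl: Bystander: blue-grey mixing bowl, 116 mm across, 55 mm high.
- grey_disc: Bystander: grey ribbed plaster disc, 96 mm across, 44 mm high.
- spatula: Bystander: spatula, 230 mm long, lying on the bench.
- float_block: Bystander: wooden plasterer's float, 120 x 70 mm, 44 mm high.
There are look-alikes about, which are no part of the job. Leave any green or purple look-alike of the drum alone.

How it is judged:
By the outcome, as a careful person would: the job done as asked, in the order asked, and still so for the second after the job is handed in, with the robot touching nothing.
It also fails if it takes over 54 s, if anything falls off the work surface, if the arm or the gripper's body presses on something with over 40 N, if the wrist force passes 120 N, or if a joint passes its speed limit or range.

## Robot

A 7-joint arm with a two-finger parallel gripper is mounted at the origin on the work surface. World frame = base frame: x ahead of the robot, y to its left, z up, the work surface at z = 0. Lengths are in m, angles in rad, forces in N, time in s.
With the tool pointing down it reaches from about 0.4 to 0.875 m from the base axis. Payload 19.3 kg.
Tool frame: the origin (TCP) lies between the finger pads; the fingertips stand 17 mm ahead of it and the grasp point (between the pads) lies 2 mm behind it (bot.tips_ahead is the z of the fingertips in the tool frame, in m); z points along the fingers, y is the direction in which the jaws open and shut (so a half turn about z gives the same grasp; the last joint's range is limited). The gripper opens to 85 mm and grips with 20 to 120 N. Pads are 22 mm wide; open, the fingers measure 114 mm over their backs; the gripper's body (76 mm by 85 mm) begins 54 mm behind the grasp point. The pads swing forward as they close: fully open they stand 13 mm farther back than shut.
Start: joints at [-1.381, 0.521, -0.036, 1.599, 0.021, 1.021, -0.113], TCP at [0.161, 0.604, 0.248] pointing down, gripper open.
Joint ranges: [-2.91, 2.91], [-0.3, 2.13], [-1.5, 1.42], [0.17, 2.43], [-1.26, 4.41], [0.16, 1.93], [-2.52, 2.52]. Speed limits (rad/s): [1.89, 1.89, 2.39, 2.39, 3.01, 3.01, 3.01].

## Interface

Orientations are given as [roll, pitch, yaw] about the fixed x, y, z axes, in that order (R = Rz(yaw) Ry(pitch) Rx(roll)).
In Python, from workcell import telemetry, cams, job, bot gives the robot as it stands.
- The arm moves only by the tool arm_command, never from a script. Its argument "deltas" is a list of rows, each a list of 7 numbers: the opening, from -1 (shut) to 1 (fully open), so that 0 is half open, then the shift along the tool's x, y, z normalised to -1 to 1, where 1 is 150 mm, then the turn, a rotation vector about the tool's x, y, z normalised to -1 to 1, where 1 is 45 degrees. In form: [[hand, tx, ty, tz, rx, ry, rz], ...]. A call has 1 to 8 rows; each row is the pose to reach, as a shift and turn from the pose commanded when the call began, along the tool's axes at that moment; what a row does not reach only later rows make up. A row lasts 1/8 s, in which the tool goes at most 62.5 mm and 10.7 degrees, less where a joint would pass 70% of its speed; a pose out of reach is approached as far as the arm can. A call with a number of a shift or a turn outside -1 to 1 is refused whole. A call with a gripper value outside its range is refused whole. The fingers move at their own pace and stop on an object; "newtons" is the grip in N (left out, the last holds). Time passes only in rows, so rows that repeat a pose let the fingers close. It gives the time, the measured TCP pose, the force and the opening at its end, in the units of the state.
- telemetry.observe(): the state, without advancing time (a new reading comes with each control period).
- cams.grab_frame(name): name is "scene" or "side" or "wrist"; returns the picture (384x512x3 uint8, blue, green, red); there is no depth.
- cams.get_calibration(name): a dict with "fx", "fy", "cx", "cy" (pixels), "R" (3x3) and "t" (3): a world point X has camera coordinates R X + t. Camera axes: x right, y down, z forward; pixel columns grow to the right and rows downward; lengths in m; the calibration is good to about 2 mm. A picture is of the moment at which its call begins: read the wrist's pose just before it. get_calibration takes no time and is no camera call; for the wrist camera it gives the pose at the moment of the call.
- job.job_done(): hands the job in, once; it reports no verdict.
The state is a dict: "clock": time; "qpos": joint angles; "qd": joint speeds; "joint_efforts": joint torques, N m; "position": TCP position; "tool_rot": TCP orientation; "force": force on the tool from outside, world axes, zero at the start; "moment": the same for the moment, N m; "grip_width": finger opening in m.
Only numpy, scipy, OpenCV 4.12 (cv2) and the standard library are available. Lean on these libraries where they do the work, as an engineer would, in place of code of your own. Each camera call takes 0.05 s, during which the arm holds its last target.

## Working session

There is one attempt and no reset: what is moved stays moved. The work goes in short steps, Python scripts to look and compute and a tool call to move; the robot and the scene stay as the last step left them, time stands still between calls to the robot, and variables do not carry over. Pictures are saved under pics/ and viewed, and the job is handed in when it is done.

Besides the shell and the picture viewer there is one more tool, called as name(argument=value, ...), one argument or row to a line, values as JSON. arm_command: Moves the arm, as the interface text tells. Its arguments: {"type":"object","properties":{"deltas":{"type":"array","items":{"type":"array","items":{"type":"number"}}},"newtons":{"type":"number"}},"required":["deltas"]}

```bash
mkdir -p pics; ls; python3 - <<'E'
from workcell import telemetry, cams, job, bot
import cv2,numpy as np
print(telemetry.observe())
for n in ["scene","side","wrist"]:
    c=cams.get_calibration(n); print(n,c)
    cv2.imwrite(f"pics/{n}0.png",cams.grab_frame(n))
E
```

```text
pics
{'clock': 0.0, 'qpos': array([-1.38117837,  0.52198129, -0.03631903,  1.59998319,  0.02118403,
        1.02108976, -0.11278657]), 'qd': array([ 0.00117095, -0.00096544, -0.00042349,  0.00175447, -0.00028739,
        0.00047481,  0.00062274]), 'joint_efforts': array([-2.43836685e-04, -9.27102470e+01,  1.97963074e+00, -3.69926548e+01,
        1.77622325e-02,  8.24775430e-03, -2.79341043e-05]), 'position': array([0.16052126, 0.60372116, 0.24775509]), 'tool_rot': array([-3.14051750e+00,  6.66647011e-05,  2.88176213e+00]), 'force': array([0.15843768, 0.00190568, 0.76689878]), 'moment': array([-0.00066815, -0.01402729, -0.01112427]), 'grip_width': 0.08559913228188869}
scene {'fx': 383.5146918272642, 'fy': 383.5146918272642, 'cx': 253.72345738979052, 'cy': 192.6095405720635, 'R': array([[-0.07381491,  0.99714334,  0.01601642],
       [ 0.80339173,  0.06897212, -0.59144279],
       [-0.59085792, -0.03078984, -0.80618788]]), 't': array([ 0.00918779, -0.35966359,  1.63073233])}
side {'fx': 386.2251459773432, 'fy': 386.2251459773432, 'cx': 256.7319213736792, 'cy': 187.010285229103, 'R': array([[ 0.95440501, -0.29836621,  0.0094172 ],
       [-0.19637914, -0.651306  , -0.73296366],
       [ 0.22482507,  0.69769484, -0.68020261]]), 't': array([-0.50472125,  0.17859103,  1.22030771])}
wrist {'fx': 286.3084280924172, 'fy': 286.3084280924172, 'cx': 253.0517046139455, 'cy': 191.7153191140118, 'R': array([[ 0.25657337,  0.96652376, -0.00139186],
       [ 0.92485023, -0.2450919 ,  0.29082985],
       [ 0.28075283, -0.07590646, -0.95677378]]), 't': array([-0.62497972, -0.03868803,  0.37939038])}
```

View pics/scene0.png

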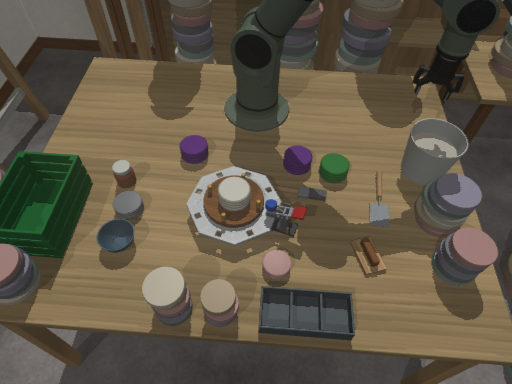

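View pics/side0.png

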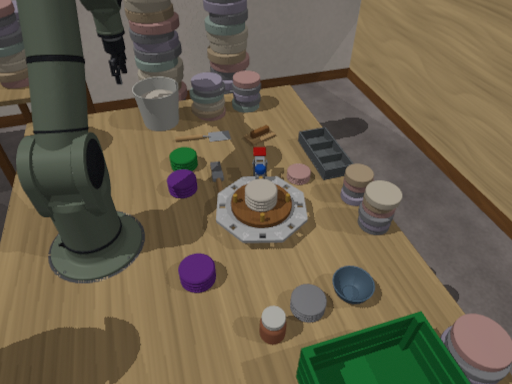

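View pics/wrist0.png

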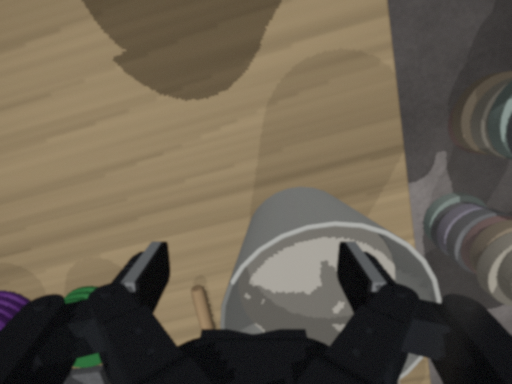

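The scene view shows the table at about (235,203), the blue knob at (271,205) and the red pad at (299,212). The side view shows the knob at (260,169) and the pad at (260,153). I'll enlarge both.

```bash
python3 - <<'E'
import cv2
a=cv2.imread("pics/scene0.png")[150:270,170:330]; cv2.imwrite("pics/sc.png",cv2.resize(a,None,fx=5,fy=5,interpolation=cv2.INTER_CUBIC))
a=cv2.imread("pics/side0.png")[135:255,190:350]; cv2.imwrite("pics/sd.png",cv2.resize(a,None,fx=5,fy=5,interpolation=cv2.INTER_CUBIC))
E
```

```text
(no output)
```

View pics/sc.png

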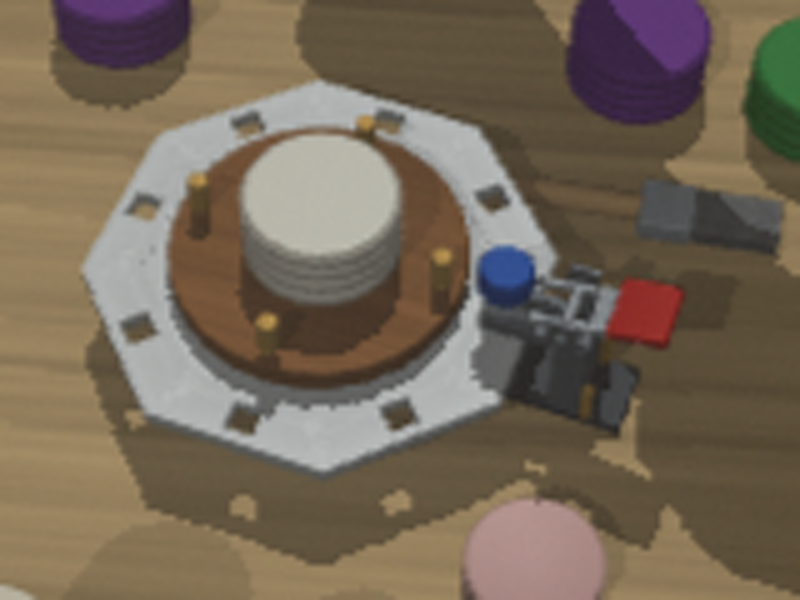

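View pics/sd.png

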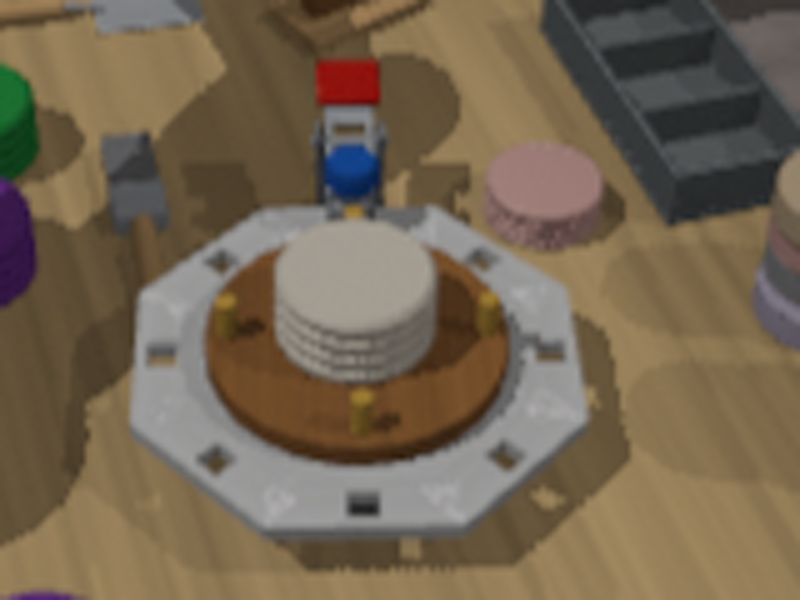

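The scene crop shows the post tops at (442,257), (366,122), (199,180) and (267,321), plus seven holes, and the side crop agrees. I'll fit the base pose (x, y, yaw) to all of these points.

```bash
cat > h.py <<'E'
import numpy as np
from workcell import telemetry, cams, job, bot
def proj(c,X):
    p=np.atleast_2d(X)@c["R"].T+c["t"]; return np.c_[c["fx"]*p[:,0]/p[:,2]+c["cx"],c["fy"]*p[:,1]/p[:,2]+c["cy"]]
def ray(c,uv,z):
    d=c["R"].T@np.array([(uv[0]-c["cx"])/c["fx"],(uv[1]-c["cy"])/c["fy"],1]); o=-c["R"].T@c["t"]; return o+d*(z-o[2])/d[2]
E
python3 - <<'E'
from h import *
from scipy.optimize import least_squares
def pol(r,a,z): a=np.radians(a+90); return [r*np.cos(a),r*np.sin(a),z]
P={f'p{i}':pol(.085,90*i,.105) for i in range(4)}
for a in (-45,-90,-135,180,135,90,45): P[f'h{a}']=pol(.128,a,.055)
P['k']=[0,.128,.115];P['pad']=[0,.221,.115]
S=dict(p0=(442,257),p1=(366,122),p2=(199,180),p3=(267,321),k=(507,264),pad=(647,310))
S.update({'h-45':(398,414),'h-90':(242,418),'h-135':(138,327),'h180':(145,207),'h135':(248,124),'h90':(388,120),'h45':(492,198)})
D=dict(p1=(226,301),p2=(362,398),p3=(488,299),k=(351,160),pad=(348,83))
D.update({'h-45':(482,259),'h-90':(550,348),'h-135':(507,456),'h180':(363,502),'h135':(215,459),'h90':(161,352),'h45':(221,261)})
cs=cams.get_calibration("scene");cd=cams.get_calibration("side")
def res(q,full=False):
    c,s=np.cos(q[2]),np.sin(q[2]);o=[];n=[]
    for cam,M,off in((cs,S,(170,150)),(cd,D,(190,135))):
        for k,v in M.items():
            X=P[k];W=[q[0]+c*X[0]-s*X[1],q[1]+s*X[0]+c*X[1],X[2]]
            uv=(np.array(v)+.5)/5-.5+off
            o.append(proj(cam,W)[0]-uv);n.append(k)
    return (n,np.array(o)) if full else np.ravel(o)
r0=least_squares(res,[.6,0,0],loss='soft_l1',f_scale=.5);print(r0.x)
for k,v in zip(*res(r0.x,True)):print(k,v.round(1),end='; ')
q=r0.x;c,s=np.cos(q[2]),np.sin(q[2])
print()
for k in('p0','p1','p2','p3','k','pad'):
    X=P[k];print(k,np.round([q[0]+c*X[0]-s*X[1],q[1]+s*X[0]+c*X[1]],4))
for nm,cam,uv,z in(('pink',cs,(277,262),.036),('brush',cs,(298,193),.02),('brush2',cs,(325,195),.02),('bucket',cs,(437,142),.15),('float',cs,(368,250),.04),('tray',cs,(262,290),.05)):print(nm,ray(cam,uv,z).round(3))
print(bot.tips_ahead)
E
```

```text
[ 0.52993352 -0.03877406 -0.27892225]
p0 [-0.2 -0.3]; p1 [-0.3 -0.2]; p2 [-0.7 -0.1]; p3 [-0.4 -0.1]; k [-0.2  0.5]; pad [0.3 0.1]; h-45 [ 0.1 -0. ]; h-90 [ 0. -0.]; h-135 [-0.3  0.2]; h180 [-0.3 -0.1]; h135 [-0.1  0.1]; h90 [-0.2  0.3]; h45 [-0.1  0.1]; p1 [-0.3 -0.4]; p2 [-0.1 -0.8]; p3 [ 0.2 -0.6]; k [ 0.  -0.4]; pad [-0.1 -1.5]; h-45 [-0.1 -0.2]; h-90 [-0.2  0.4]; h-135 [-0.5 -0.5]; h180 [-0.2 -0.1]; h135 [ 0.1 -0.4]; h90 [0.1 0.4]; h45 [-0.  -0.1]; 
p0 [0.5533 0.0429]
p1 [ 0.4482 -0.0154]
p2 [ 0.5065 -0.1205]
p3 [ 0.6116 -0.0622]
k [0.5652 0.0843]
pad [0.5908 0.1737]
pink [0.727 0.115 0.036]
brush [0.449 0.179 0.02 ]
brush2 [0.449 0.274 0.02 ]
bucket [0.286 0.643 0.15 ]
float [0.665 0.396 0.04 ]
tray [0.826 0.075 0.05 ]
0.017
```

The fit is good, with residuals mostly under 0.5 px: axis at (0.530, -0.039), yaw -0.279, pad at (0.591, 0.174). Next is a helper that converts targets to deltas.

```bash
cat >> h.py <<'E'
from scipy.spatial.transform import Rotation as Ro
C=np.array([.530,-.0388]);Y=-.279
def idx(x,y): return C+np.array([np.cos(Y)*x-np.sin(Y)*y,np.sin(Y)*x+np.cos(Y)*y])
def delta(p0,rpy0,p1,yaw1):
    R0=Ro.from_euler('xyz',rpy0); R1=Ro.from_euler('xyz',[np.pi,0,yaw1])
    d=R0.inv().apply(np.array(p1)-p0)/.15; r=(R0.inv()*R1).as_rotvec()/np.radians(45)
    return np.r_[d,r].round(3)
def now(*t):
    s=telemetry.observe(); print(s['clock'],s['position'].round(4),s['tool_rot'].round(4),s['force'].round(1),s['grip_width'])
    for p,y in t: print('->',p,y,delta(s['position'],s['tool_rot'],p,y))
E
python3 -c "
from h import *
now(((.16,.604,.30),2.88),((.24,.50,.30),2.35),((.24,.50,.30),2.2),((.3,.464,.3),2.2))"
```

```text
0.15 [0.1605 0.6038 0.2479] [-3.1408e+00  1.0000e-04  2.8818e+00] [-0.  -0.1  0.6] 0.0853303714781608
-> (0.16, 0.604, 0.3) 2.88 [ 0.004  0.    -0.347 -0.001  0.     0.002]
-> (0.24, 0.5, 0.3) 2.35 [-0.69  -0.533 -0.347 -0.001  0.     0.677]
-> (0.24, 0.5, 0.3) 2.2 [-0.69  -0.533 -0.347 -0.001  0.     0.868]
-> (0.3, 0.464, 0.3) 2.2 [-1.138e+00 -6.620e-01 -3.470e-01 -1.000e-03  0.000e+00  8.680e-01]
```

arm_command(
  deltas=[
    [-1,0,0,-0.3,0,0,0],
    [-1,-0.2,-0.15,-0.35,0,0,0.2],
    [-1,-0.45,-0.35,-0.35,0,0,0.4],
    [-1,-0.69,-0.533,-0.347,0,0,0.63],
    [-1,-0.8,-0.62,-0.347,0,0,0.868],
  ],
)

```text
clock: 0.78
position: [0.2543, 0.4813, 0.3005]
tool_rot: [3.142, 0.0, 2.192]
force: [0.4, 0.2, 1.3]
grip_width: -0.0001
```

```bash
python3 -c "
from h import *
now(((.36,.40,.25),1.55),((.38,.385,.25),1.55))"
```

```text
0.775 [0.2543 0.4813 0.3005] [3.1416e+00 4.0000e-04 2.1915e+00] [0.4 0.2 1.3] -0.00010543968497504728
-> (0.36, 0.4, 0.25) 1.55 [-0.85   0.258  0.337  0.     0.     0.817]
-> (0.38, 0.385, 0.25) 1.55 [-1.009  0.308  0.337  0.     0.     0.817]
```

arm_command(
  deltas=[
    [-1,-0.3,0.09,0.1,0,0,0.2],
    [-1,-0.6,0.18,0.2,0,0,0.42],
    [-1,-0.9,0.27,0.3,0,0,0.64],
    [-1,-0.98,0.3,0.337,0,0,0.817],
    [-1,-0.98,0.3,0.337,0,0,0.817],
  ],
)

```text
clock: 1.4
position: [0.3759, 0.3903, 0.2494]
tool_rot: [-3.141, 0.001, 1.558]
force: [-0.3, 0.8, 0.9]
grip_width: 0.0001
```

```bash
python3 -c "
from h import *
now(((.49,.28,.2),1.292))"
```

```text
1.4 [0.3759 0.3903 0.2494] [-3.1413e+00  1.1000e-03  1.5576e+00] [-0.3  0.8  0.9] 5.271454930774061e-05
-> (0.49, 0.28, 0.2) 1.292 [-0.725  0.77   0.33  -0.     0.001  0.338]
```

arm_command(
  deltas=[
    [-1,-0.25,0.25,0.05,0,0,0.1],
    [-1,-0.5,0.5,0.15,0,0,0.22],
    [-1,-0.725,0.77,0.25,0,0,0.338],
    [-1,-0.725,0.77,0.33,0,0,0.338],
    [-1,-0.725,0.77,0.33,0,0,0.338],
  ],
)

```text
clock: 2.02
position: [0.4886, 0.2817, 0.1997]
tool_rot: [-3.14, 0.001, 1.297]
force: [0.1, 0.4, -0.9]
grip_width: 0.0
```

```bash
python3 -c "
from h import *
p=idx(0,.221);print(p)
now(((*p,.15),1.292))"
```

```text
[0.59086217 0.17365422]
2.025 [0.4886 0.2817 0.1997] [-3.1401e+00  7.0000e-04  1.2970e+00] [ 0.1  0.4 -0.9] 1.4717094947440042e-05
-> (np.float64(0.5908621745789048), np.float64(0.17365422025821686), 0.15) 1.292 [-0.509  0.852  0.33  -0.002  0.001  0.006]
```

arm_command(
  deltas=[
    [-1,-0.2,0.3,0,0,0,0],
    [-1,-0.35,0.6,0.1,0,0,0],
    [-1,-0.509,0.852,0.2,0,0,0.006],
    [-1,-0.509,0.852,0.32,0,0,0.006],
    [-1,-0.509,0.852,0.32,0,0,0.006],
  ],
)

```text
clock: 2.65
position: [0.5903, 0.174, 0.1516]
tool_rot: [-3.139, 0.0, 1.291]
force: [-0.4, 0.6, 0.7]
grip_width: 0.0002
```

```bash
python3 - <<'E'
from h import *
import cv2
now(((*idx(0,.221),.115),1.292))
for n,(x,y) in dict(scene=(170,130),side=(190,60)).items():
    a=cams.grab_frame(n)[y:y+140,x:x+190]; cv2.imwrite(f"pics/{n}1.png",cv2.resize(a,None,fx=4,fy=4,interpolation=cv2.INTER_CUBIC))
E
```

```text
2.65 [0.5903 0.174  0.1516] [-3.1394e+00  3.0000e-04  1.2914e+00] [-0.4  0.6  0.7] 0.00018477554352200985
-> (np.float64(0.5908621745789048), np.float64(0.17365422025821686), 0.115) 1.292 [-0.001  0.004  0.244 -0.003  0.    -0.001]
```

View pics/scene1.png

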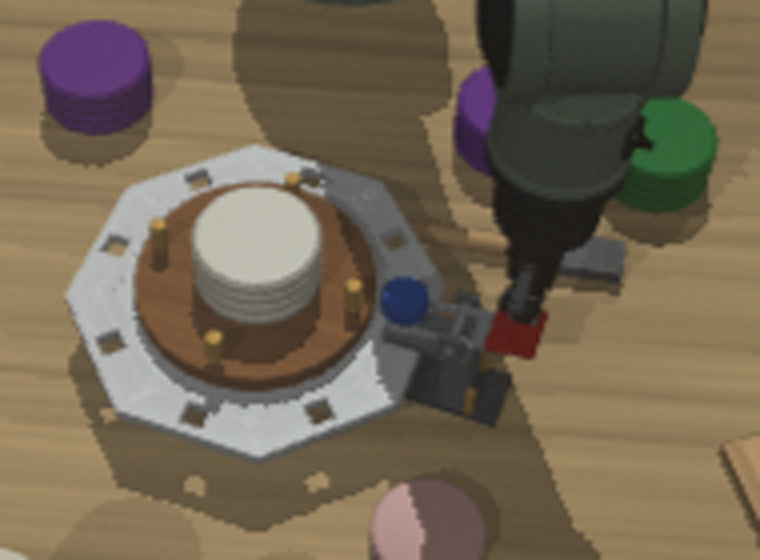

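View pics/side1.png

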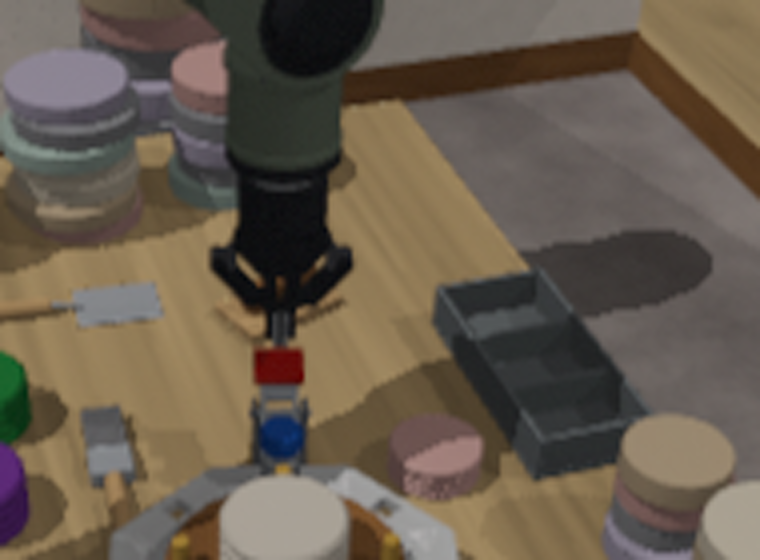

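The closed fingertips are above the red pad in both views (scene crop about (520,325)), so I'll press.

arm_command(
  deltas=[
    [-1,0,0,0.06,0,0,0],
    [-1,0,0,0.11,0,0,0],
    [-1,0,0,0.14,0,0,0],
    [-1,0,0,0.17,0,0,0],
    [-1,0,0,0.19,0,0,0],
    [-1,0,0,0.21,0,0,0],
    [-1,0,0,0.23,0,0,0],
    [-1,0,0,0.23,0,0,0],
  ],
)

```text
clock: 3.75
position: [0.5918, 0.1725, 0.1177]
tool_rot: [3.141, -0.0, 1.288]
force: [1.5, 2.7, 2.9]
grip_width: -0.0005
```

arm_command(
  deltas=[
    [-1,0,0,0.013,0,0,0],
    [-1,0,0,0.026,0,0,0],
    [-1,0,0,0.03,0,0,0],
    [-1,0,0,0.03,0,0,0],
  ],
)

```text
clock: 4.25
position: [0.592, 0.1728, 0.114]
tool_rot: [3.141, -0.001, 1.288]
force: [-0.7, 5.5, 13.3]
grip_width: -0.0001
```

arm_command(
  deltas=[
    [-1,0,0,0.01,0,0,0],
    [-1,0,0,0.015,0,0,0],
    [-1,0,0,0.015,0,0,0],
  ],
)

```text
clock: 4.62
position: [0.5923, 0.1728, 0.1133]
tool_rot: [3.14, -0.002, 1.288]
force: [-9.9, 3.9, 40.6]
grip_width: 0.0
```

```bash
python3 - <<'E'
from h import *
import cv2
now()
for n,(x,y) in dict(scene=(170,130),side=(190,60)).items():
    a=cams.grab_frame(n)[y:y+140,x:x+190]; cv2.imwrite(f"pics/{n}2.png",cv2.resize(a,None,fx=4,fy=4,interpolation=cv2.INTER_CUBIC))
    print(proj(cams.get_calibration(n),[[*idx(0,.128),.115],[*idx(0,.128),.133]])*4-np.array([x,y])*4)
E
```

```text
4.625 [0.5923 0.1728 0.1133] [ 3.1404e+00 -2.2000e-03  1.2881e+00] [-9.9  3.9 40.6] 4.29886204822545e-06
[[402.96950316 291.6151494 ]
 [404.17440269 278.35912321]]
[[279.37829539 424.77147112]
 [279.69319622 408.50494999]]
```

View pics/scene2.png

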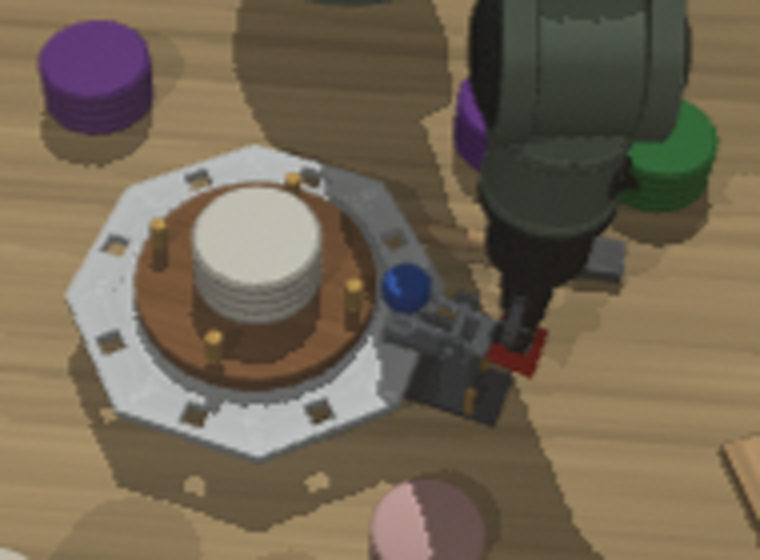

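View pics/side2.png

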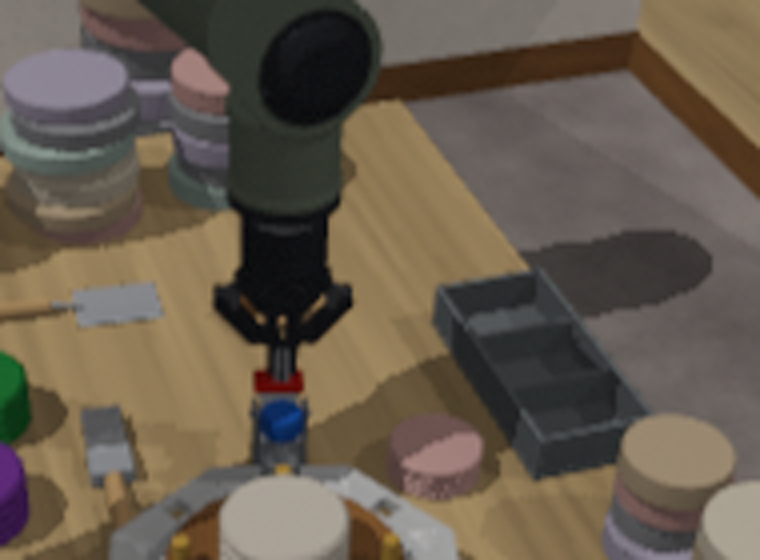

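The force jumped to 40 N at the stop. The knob rose about 13 px in the scene crop, which is the full 18 mm. I'll lift off and go to post3.

arm_command(
  deltas=[
    [-1,0,0,-0.1,0,0,0],
    [-1,0,0,-0.35,0,0,0],
    [-1,0,0,-0.6,0,0,0],
    [-1,0,0,-0.6,0,0,0],
  ],
)

```text
clock: 5.22
position: [0.5926, 0.1719, 0.2035]
tool_rot: [3.139, -0.002, 1.288]
force: [-0.4, 0.1, -0.1]
grip_width: -0.0001
```

```bash
python3 - <<'E'
from h import *
now(((*idx(.088,.09),.2),1.292),((*idx(.088,-.034),.2),1.292))
E
```

```text
5.225 [0.5926 0.1719 0.2035] [ 3.1387e+00 -1.7000e-03  1.2876e+00] [-0.4  0.1 -0.1] -0.0001376855577190166
-> (np.float64(0.6393826565376675), np.float64(0.02348510615518508), 0.2) 1.292 [-0.863  0.576  0.023  0.004 -0.002 -0.006]
-> (np.float64(0.6052337441042549), np.float64(-0.09571997670462891), 0.2) 1.292 [-1.689  0.579  0.022  0.004 -0.002 -0.006]
```

arm_command(
  deltas=[
    [-1,-0.3,0.2,0,0,0,0],
    [-1,-0.6,0.4,0,0,0,0],
    [-1,-0.863,0.576,0,0,0,0],
    [-1,-0.863,0.576,0,0,0,0],
  ],
)

```text
clock: 5.72
position: [0.6384, 0.0189, 0.2001]
tool_rot: [-3.141, 0.003, 1.282]
force: [-0.8, 1.0, 0.2]
grip_width: -0.0
```

arm_command(
  deltas=[
    [-1,-0.3,0,0,0,0,0],
    [-1,-0.6,0,0,0,0,0],
    [-1,-0.826,0,0,0,0,0],
    [-1,-0.826,0,0,0,0,0],
    [-1,-0.826,0,0,0,0,0],
  ],
)

```text
clock: 6.35
position: [0.6039, -0.0939, 0.2005]
tool_rot: [-3.141, -0.0, 1.289]
force: [-0.2, 0.3, -0.5]
grip_width: -0.0002
```

```bash
python3 - <<'E'
from h import *
now(((*idx(.088,-.034),.103),1.292))
E
```

```text
6.35 [ 0.6039 -0.0939  0.2005] [-3.1406e+00 -3.0000e-04  1.2891e+00] [-0.2  0.3 -0.5] -0.00018026859076202733
-> (np.float64(0.6052337441042549), np.float64(-0.09571997670462891), 0.103) 1.292 [-0.009  0.013  0.65  -0.001 -0.    -0.004]
```

arm_command(
  deltas=[
    [-1,-0.009,0.013,0.2,0,0,0],
    [-1,-0.009,0.013,0.4,0,0,0],
    [-1,-0.009,0.013,0.55,0,0,0],
    [-1,-0.009,0.013,0.65,0,0,0],
    [-1,-0.009,0.013,0.65,0,0,0],
  ],
)

```text
clock: 6.98
position: [0.6052, -0.0962, 0.1027]
tool_rot: [-3.14, 0.0, 1.289]
force: [-0.1, -1.2, 0.6]
grip_width: -0.0
```

```bash
python3 - <<'E'
from h import *
import cv2
s=telemetry.observe()
def push(th):  # tool centre when table at th deg
    t=np.radians(th); r,off=.088,-.018
    x,y=r*np.cos(t)-off*np.sin(t), r*np.sin(t)+off*np.cos(t)
    return (*idx(x,y),.103),1.292+t
now(*[push(t) for t in range(0,50,5)])
for n,(x,y) in dict(scene=(150,120),side=(190,60)).items():
    a=cams.grab_frame(n)[y:y+150,x:x+190]; cv2.imwrite(f"pics/{n}3.png",cv2.resize(a,None,fx=4,fy=4,interpolation=cv2.INTER_CUBIC))
E
```

```text
6.975 [ 0.6052 -0.0962  0.1027] [-3.1400e+00  2.0000e-04  1.2891e+00] [-0.1 -1.2  0.6] -1.1575871008042413e-05
-> (np.float64(0.6096400553859855), np.float64(-0.08033867569045935), 0.103) 1.292 [ 0.11  -0.001 -0.002 -0.002  0.    -0.004]
-> (np.float64(0.6129573350638078), np.float64(-0.07323952030895789), 0.103) 1.3792664625997164 [ 0.161  0.007 -0.002 -0.002  0.    -0.115]
-> (np.float64(0.6156432593307861), np.float64(-0.06587825938275432), 0.103) 1.466532925199433 [ 0.213  0.011 -0.002 -0.002  0.    -0.226]
-> (np.float64(0.6176773866814432), np.float64(-0.058310916552347956), 0.103) 1.5537993877991494 [ 0.266  0.01  -0.002 -0.002  0.    -0.337]
-> (np.float64(0.619044236178401), np.float64(-0.050595083865964695), 0.103) 1.641065850398866 [ 0.317  0.004 -0.002 -0.002 -0.    -0.448]
-> (np.float64(0.6197334052716614), np.float64(-0.04278948346929508), 0.103) 1.7283323129985824 [ 0.369 -0.006 -0.002 -0.002 -0.    -0.559]
-> (np.float64(0.6197396489682929), np.float64(-0.03495352069450816), 0.103) 1.815598775598299 [ 0.419 -0.02  -0.002 -0.002 -0.    -0.67 ]
-> (np.float64(0.6190629197499941), np.float64(-0.02714683194980373), 0.103) 1.9028652381980153 [ 0.468 -0.039 -0.002 -0.002 -0.    -0.781]
-> (np.float64(0.6177083679347366), np.float64(-0.01942883085033655), 0.103) 1.9901317007977317 [ 0.515 -0.062 -0.002 -0.002 -0.    -0.893]
-> (np.float64(0.6156863024797352), np.float64(-0.011858256044730033), 0.103) 2.077398163397448 [ 0.559 -0.089 -0.002 -0.002 -0.    -1.004]
```

View pics/scene3.png

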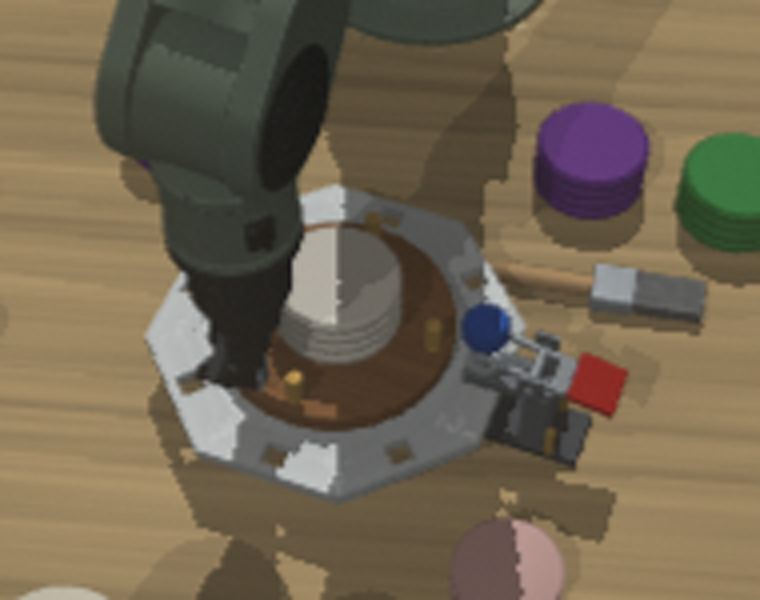

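View pics/side3.png

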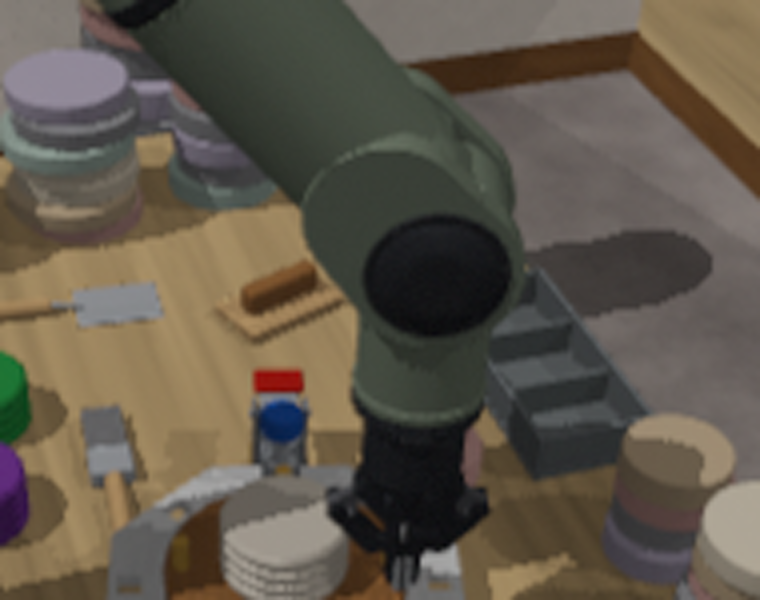

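Fingers are beside post3 at scene crop (245,375), with the post at (293,380); the knob and pad confirm the plunger stays raised. I'll raise 8 mm to keep the linkages clear of the drum, then push along the arc to about 38° before looking again.

arm_command(
  deltas=[
    [-1,0,0,-0.053,0,0,0],
    [-1,0.06,0,-0.053,0,0,0],
    [-1,0.11,-0.001,-0.053,0,0,0],
    [-1,0.14,0.003,-0.053,0,0,-0.06],
    [-1,0.161,0.007,-0.053,0,0,-0.115],
    [-1,0.187,0.009,-0.053,0,0,-0.17],
    [-1,0.213,0.011,-0.053,0,0,-0.226],
    [-1,0.24,0.011,-0.053,0,0,-0.28],
  ],
)

```text
clock: 8.07
position: [0.6171, -0.0627, 0.1115]
tool_rot: [-3.141, 0.0, 1.511]
force: [-1.6, -1.2, 0.7]
grip_width: 0.0001
```

```bash
python3 - <<'E'
from h import *
import cv2
def push(th):
    t=np.radians(th); r,off=.088,-.018
    x,y=r*np.cos(t)-off*np.sin(t), r*np.sin(t)+off*np.cos(t)
    return (*idx(x,y),.111),1.292+t
now(*[push(t) for t in (12.5,15,20,25,30,35,40)])
for n,(x,y) in dict(scene=(150,120)).items():
    a=cams.grab_frame(n)[y:y+150,x:x+190]; cv2.imwrite(f"pics/{n}4.png",cv2.resize(a,None,fx=4,fy=4,interpolation=cv2.INTER_CUBIC))
E
```

```text
8.075 [ 0.6171 -0.0627  0.1115] [-3.1414  0.      1.5109] [-1.6 -1.2  0.7] 0.00011504728103197029
-> (np.float64(0.6167428830100912), np.float64(-0.06211678037589348), 0.111) 1.5101661564992912 [ 0.004 -0.002  0.003 -0.     0.     0.001]
-> (np.float64(0.6176773866814432), np.float64(-0.058310916552347956), 0.111) 1.5537993877991494 [ 0.029  0.002  0.003 -0.     0.    -0.055]
-> (np.float64(0.619044236178401), np.float64(-0.050595083865964695), 0.111) 1.641065850398866 [ 0.081  0.008  0.003 -0.     0.    -0.166]
-> (np.float64(0.6197334052716614), np.float64(-0.04278948346929508), 0.111) 1.7283323129985824 [ 0.134  0.01   0.003 -0.     0.    -0.277]
-> (np.float64(0.6197396489682929), np.float64(-0.03495352069450816), 0.111) 1.815598775598299 [ 0.186  0.007  0.003 -0.     0.    -0.388]
-> (np.float64(0.6190629197499941), np.float64(-0.02714683194980373), 0.111) 1.9028652381980153 [ 0.237 -0.001  0.003 -0.    -0.    -0.499]
-> (np.float64(0.6177083679347366), np.float64(-0.01942883085033655), 0.111) 1.9901317007977317 [ 0.288 -0.013  0.003 -0.    -0.    -0.61 ]
```

View pics/scene4.png

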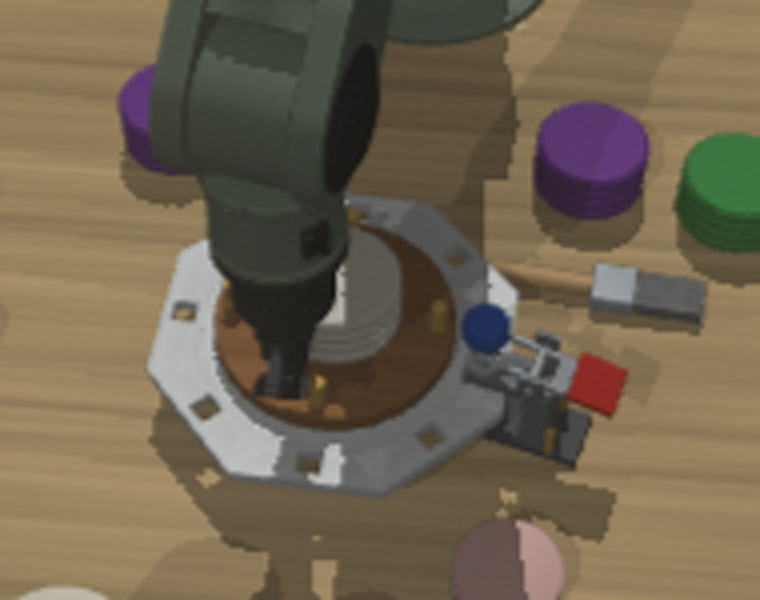

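The table is turning: holes have moved and post3 is now at (318,385). I'll continue to about 40°.

arm_command(
  deltas=[
    [-1,0.029,0.002,0,0,0,-0.055],
    [-1,0.081,0.008,0,0,0,-0.166],
    [-1,0.134,0.01,0,0,0,-0.277],
    [-1,0.186,0.007,0,0,0,-0.388],
    [-1,0.237,-0.001,0,0,0,-0.499],
    [-1,0.262,-0.007,0,0,0,-0.555],
    [-1,0.288,-0.013,0,0,0,-0.61],
    [-1,0.288,-0.013,0,0,0,-0.61],
  ],
)

```text
clock: 9.12
position: [0.6178, -0.0192, 0.1115]
tool_rot: [3.141, -0.0, 1.988]
force: [0.5, -0.5, 0.2]
grip_width: 0.0
```

```bash
python3 - <<'E'
from h import *
import cv2
def push(th):
    t=np.radians(th); r,off=.088,-.018
    x,y=r*np.cos(t)-off*np.sin(t), r*np.sin(t)+off*np.cos(t)
    return (*idx(x,y),.111),1.292+t
now(*[push(t) for t in (42,43,44,45,46)])
for n,(x,y) in dict(scene=(170,140),side=(190,120)).items():
    a=cams.grab_frame(n)[y:y+135,x:x+170]; cv2.imwrite(f"pics/{n}5.png",cv2.resize(a,None,fx=4,fy=4,interpolation=cv2.INTER_CUBIC))
E
```

```text
9.125 [ 0.6178 -0.0192  0.1115] [ 3.1415e+00 -4.0000e-04  1.9878e+00] [ 0.5 -0.5  0.2] 4.10307485765085e-05
-> (np.float64(0.6169788943129293), np.float64(-0.016379653345670958), 0.111) 2.0250382858376184 [ 0.019  0.003  0.003  0.    -0.    -0.047]
-> (np.float64(0.6165743580037575), np.float64(-0.014865077058047033), 0.111) 2.042491578357562 [ 0.03   0.004  0.003  0.    -0.    -0.07 ]
-> (np.float64(0.6161434503064732), np.float64(-0.013357791579814045), 0.111) 2.059944870877505 [ 0.04   0.006  0.003  0.    -0.    -0.092]
-> (np.float64(0.6156863024797352), np.float64(-0.011858256044730033), 0.111) 2.077398163397448 [ 0.05   0.007  0.003  0.    -0.    -0.114]
-> (np.float64(0.6152030537752), np.float64(-0.010366927225845333), 0.111) 2.0948514559173916 [ 0.061  0.008  0.003  0.    -0.    -0.136]
```

View pics/scene5.png

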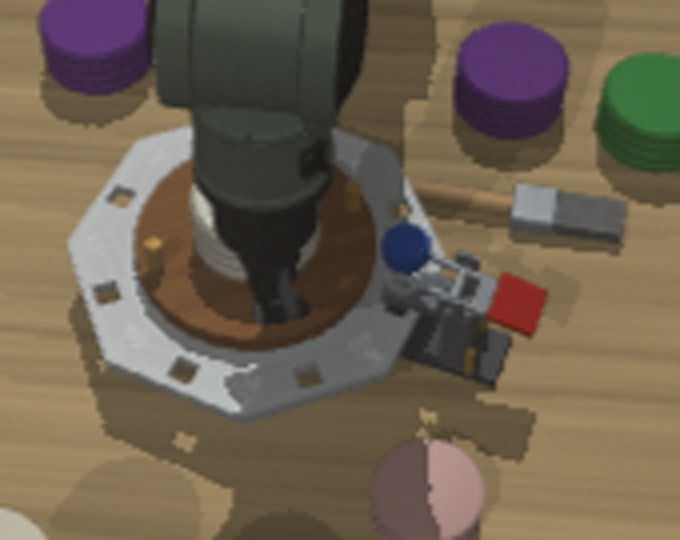

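View pics/side5.png

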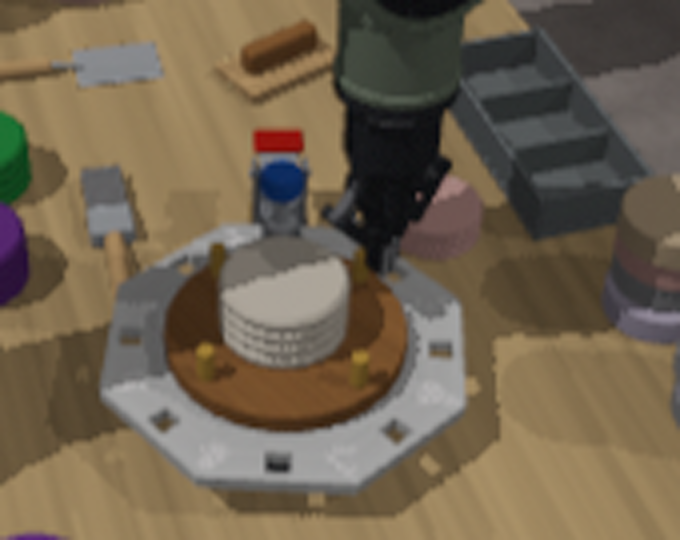

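Now I'll measure the table angle from the visible holes: side crop (440,348), (397,430), (278,461), (163,419), (130,334); scene crop (122,196), (107,292), (184,370), (308,376).

```bash
cat > ang.py <<'E'
from h import *
def ang(S,D,so,do,f):
    out=[]
    for n,M,o in(("scene",S,so),("side",D,do)):
        cam=cams.get_calibration(n)
        for v in M:
            p=ray(cam,(np.array(v)+.5)/f-.5+o,.055)[:2]-C
            a=np.degrees(np.arctan2(p[1],p[0])-Y)
            out.append(((a+22.5)%45-22.5)); print(n,v,round(np.hypot(*p),4),round(a,1),round(out[-1],2))
    print(np.mean(out),np.median(out))
E
python3 - <<'E'
from ang import *
ang([(122,196),(107,292),(184,370),(308,376)],[(440,348),(397,430),(278,461),(163,419),(130,334)],(170,140),(190,120),4)
print('init'); ang([(398,414),(242,418),(138,327),(145,207),(248,124),(388,120),(492,198)],[(482,259),(550,348),(507,456),(363,502),(215,459),(161,352),(221,261)],(170,150),(190,135),5)
E
```

```text
scene (122, 196) 0.1266 -94.9 -4.93
scene (107, 292) 0.1265 -49.6 -4.55
scene (184, 370) 0.1273 -3.9 -3.87
scene (308, 376) 0.129 40.9 -4.15
side (440, 348) 0.1281 -4.1 -4.14
side (397, 430) 0.1294 -49.1 -4.08
side (278, 461) 0.128 -94.0 -4.01
side (163, 419) 0.1287 -139.5 -4.54
side (130, 334) 0.1281 175.2 -4.79
-4.340292713632997 -4.1460166742671305
init
scene (398, 414) 0.128 44.9 -0.06
scene (242, 418) 0.128 -0.0 -0.04
scene (138, 327) 0.1268 -45.1 -0.13
scene (145, 207) 0.1267 -90.0 0.04
scene (248, 124) 0.1283 -135.3 -0.32
scene (388, 120) 0.1297 180.0 -0.01
scene (492, 198) 0.1284 135.2 0.16
side (482, 259) 0.1273 44.5 -0.45
side (550, 348) 0.1289 0.9 0.85
side (507, 456) 0.1304 -45.2 -0.16
side (363, 502) 0.1283 -89.8 0.19
side (215, 459) 0.1293 -134.6 0.4
side (161, 352) 0.1284 179.1 -0.9
side (221, 261) 0.1275 135.3 0.26
-0.010713258919990056 -0.021929153098612986
```

The table is at about 40.7° and tool model 40°, so I'll push slowly to model 44.3°.

arm_command(
  deltas=[
    [-1,0.012,0.002,0,0,0,-0.025],
    [-1,0.022,0.003,0,0,0,-0.05],
    [-1,0.03,0.004,0,0,0,-0.07],
    [-1,0.038,0.005,0,0,0,-0.088],
    [-1,0.043,0.006,0,0,0,-0.099],
    [-1,0.043,0.006,0,0,0,-0.099],
  ],
)

```text
clock: 9.98
position: [0.616, -0.0132, 0.1115]
tool_rot: [-3.142, -0.0, 2.065]
force: [0.7, 0.4, 0.4]
grip_width: 0.0003
```

```bash
python3 - <<'E'
from h import *
import cv2
now()
for n,(x,y) in dict(scene=(170,140),side=(190,120)).items():
    a=cams.grab_frame(n)[y:y+135,x:x+170]; cv2.imwrite(f"pics/{n}6.png",cv2.resize(a,None,fx=4,fy=4,interpolation=cv2.INTER_CUBIC))
E
```

```text
9.975 [ 0.616  -0.0132  0.1115] [-3.1416e+00 -1.0000e-04  2.0651e+00] [0.7 0.4 0.4] 0.0002687368254170646
```

View pics/scene6.png

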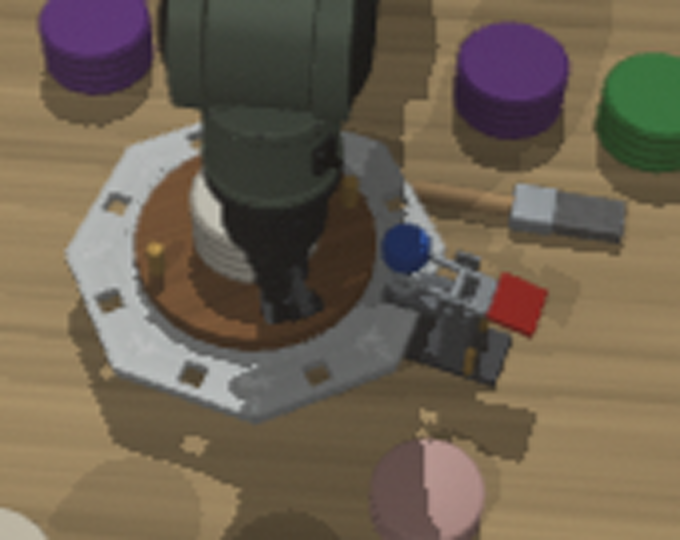

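View pics/side6.png

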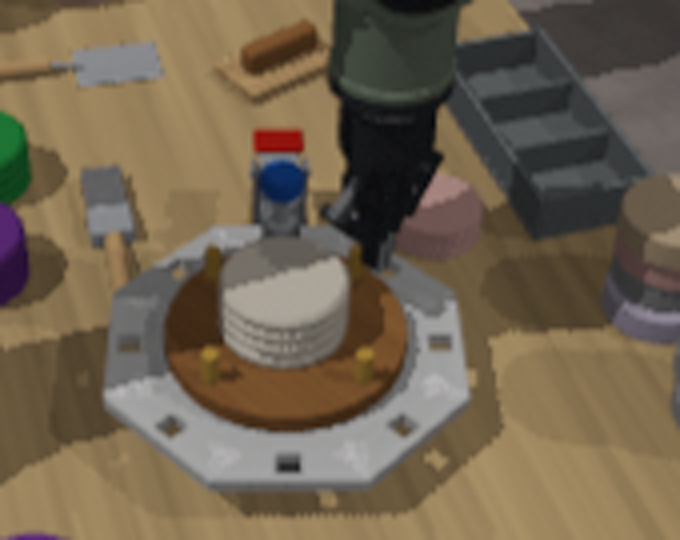

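```bash
python3 - <<'E'
from ang import *
ang([(117,203),(109,300),(193,374),(317,372)],[(440,342),(403,425),(288,463),(171,425),(129,342)],(170,140),(190,120),4)
E
```

```text
scene (117, 203) 0.127 -91.2 -1.19
scene (109, 300) 0.1273 -45.9 -0.94
scene (193, 374) 0.1279 -0.2 -0.25
scene (317, 372) 0.1283 44.4 -0.63
side (440, 342) 0.1285 -1.1 -1.05
side (403, 425) 0.1292 -45.9 -0.87
side (288, 463) 0.1298 -90.6 -0.61
side (171, 425) 0.1283 -135.5 -0.52
side (129, 342) 0.1281 179.4 -0.64
-0.7435736471880838 -0.6379980972623684
```

The table is at about 44.3°. One 1 mm nudge, then back away and up.

arm_command(
  deltas=[
    [-1,0.007,0.001,0,0,0,-0.015],
    [-1,0.007,0.001,0,0,0,-0.015],
    [-1,-0.06,0,0,0,0,0],
    [-1,-0.1,0,-0.1,0,0,0],
    [-1,-0.1,0,-0.4,0,0,0],
    [-1,-0.1,0,-0.65,0,0,0],
    [-1,-0.1,0,-0.65,0,0,0],
  ],
)

```text
clock: 10.95
position: [0.6247, -0.0272, 0.2129]
tool_rot: [3.137, 0.002, 2.064]
force: [-0.7, 0.4, -0.3]
grip_width: -0.0002
```

```bash
python3 - <<'E'
from h import *
now(((*idx(0,.128),.18),1.85))
E
```

```text
10.95 [ 0.6247 -0.0272  0.2129] [3.1368e+00 2.4000e-03 2.0642e+00] [-0.7  0.4 -0.3] -0.00021781220957884544
-> (np.float64(0.5652504902538453), np.float64(0.08425040811335636), 0.18) 1.85 [0.843 0.002 0.217 0.006 0.002 0.273]
```

arm_command(
  deltas=[
    [-1,0.3,0,0,0,0,0.1],
    [-1,0.6,0,0.05,0,0,0.2],
    [-1,0.843,0.002,0.12,0.006,0.002,0.273],
    [-1,0.843,0.002,0.2,0.006,0.002,0.273],
    [-1,0.843,0.002,0.2,0.006,0.002,0.273],
  ],
)

```text
clock: 11.58
position: [0.5634, 0.0841, 0.1784]
tool_rot: [-3.135, -0.001, 1.851]
force: [-0.7, -1.0, 0.2]
grip_width: -0.0
```

```bash
python3 - <<'E'
from h import *
import cv2
now(((*idx(0,.128),.133),1.85))
for n,(x,y) in dict(scene=(170,140),side=(190,120)).items():
    a=cams.grab_frame(n)[y:y+135,x:x+170]; cv2.imwrite(f"pics/{n}7.png",cv2.resize(a,None,fx=4,fy=4,interpolation=cv2.INTER_CUBIC))
E
```

```text
11.575 [0.5634 0.0841 0.1784] [-3.1354e+00 -6.0000e-04  1.8506e+00] [-0.7 -1.   0.2] -2.9172773544803967e-05
-> (np.float64(0.5652504902538453), np.float64(0.08425040811335636), 0.133) 1.85 [-0.003  0.014  0.303 -0.008 -0.001  0.001]
```

View pics/scene7.png

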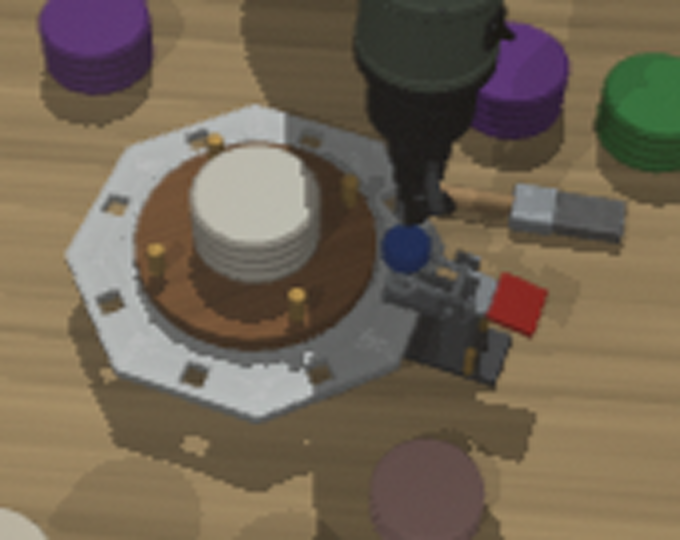

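View pics/side7.png

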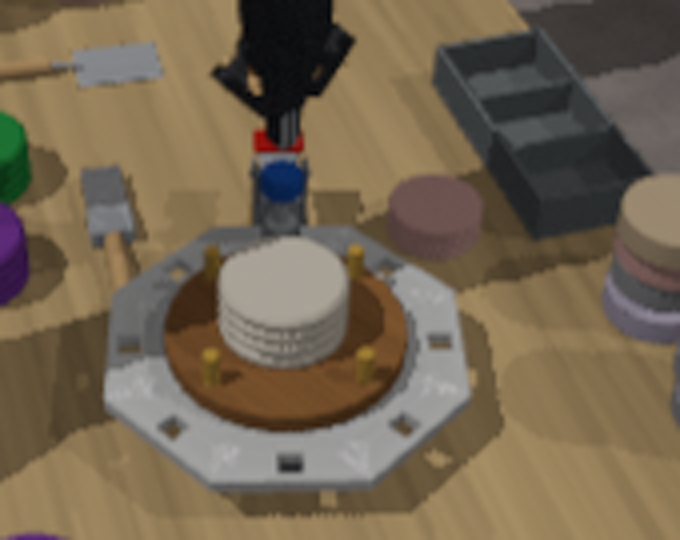

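The table now sits at about 45°, and the fingertips are above the knob. I'll press it down.

arm_command(
  deltas=[
    [-1,0,0.014,0.09,-0.008,0,0],
    [-1,0,0.014,0.15,-0.008,0,0],
    [-1,0,0.014,0.19,-0.008,0,0],
    [-1,0,0.014,0.22,-0.008,0,0],
    [-1,0,0.014,0.24,-0.008,0,0],
    [-1,0,0.014,0.26,-0.008,0,0],
    [-1,0,0.014,0.28,-0.008,0,0],
    [-1,0,0.014,0.28,-0.008,0,0],
  ],
)

```text
clock: 12.68
position: [0.5654, 0.0856, 0.1368]
tool_rot: [3.14, -0.001, 1.851]
force: [0.6, -0.7, 0.3]
grip_width: -0.0
```

arm_command(
  deltas=[
    [-1,0,0,0.012,0,0,0],
    [-1,0,0,0.022,0,0,0],
    [-1,0,0,0.03,0,0,0],
    [-1,0,0,0.034,0,0,0],
    [-1,0,0,0.034,0,0,0],
  ],
)

```text
clock: 13.3
position: [0.5655, 0.0857, 0.1321]
tool_rot: [3.14, -0.001, 1.851]
force: [-0.4, 1.3, 5.6]
grip_width: 0.0002
```

arm_command(
  deltas=[
    [-1,0,0,0.007,0,0,0],
    [-1,0,0,0.013,0,0,0],
    [-1,0,0,0.013,0,0,0],
  ],
)

```text
clock: 13.68
position: [0.5656, 0.0857, 0.1318]
tool_rot: [3.139, -0.002, 1.85]
force: [-11.1, -0.9, 37.8]
grip_width: 0.0002
```

Hard stop, with tips at 0.1148 m (home is 0.115). I'll retreat and verify.

arm_command(
  deltas=[
    [-1,0,0,-0.08,0,0,0],
    [-1,0,0,-0.3,0,0,0],
    [-1,0,0,-0.6,0,0,0],
    [-1,0,-0.3,-0.8,0,0,0],
    [-1,0,-0.7,-0.8,0,0,0],
    [-1,0,-0.9,-0.8,0,0,0],
    [-1,0,-0.9,-0.8,0,0,0],
  ],
)

```text
clock: 14.55
position: [0.4339, 0.0475, 0.2502]
tool_rot: [3.14, -0.001, 1.85]
force: [0.4, 0.9, -0.2]
grip_width: -0.0003
```

```bash
python3 - <<'E'
from h import *
import cv2
now()
for n,(x,y) in dict(scene=(170,140),side=(190,120)).items():
    f=cams.grab_frame(n); cv2.imwrite(f"pics/{n}8f.png",f)
    a=f[y:y+135,x:x+170]; cv2.imwrite(f"pics/{n}8.png",cv2.resize(a,None,fx=4,fy=4,interpolation=cv2.INTER_CUBIC))
    print((proj(cams.get_calibration(n),[[*idx(0,.128),.115],[*idx(0,.128),.133]])-np.array([x,y]))*4)
E
```

```text
14.55 [0.4339 0.0475 0.2502] [ 3.1399e+00 -1.5000e-03  1.8501e+00] [ 0.4  0.9 -0.2] -0.00029373821282675366
[[402.96950316 251.6151494 ]
 [404.17440269 238.35912321]]
[[279.37829539 184.77147112]
 [279.69319622 168.50494999]]
```

View pics/scene8.png

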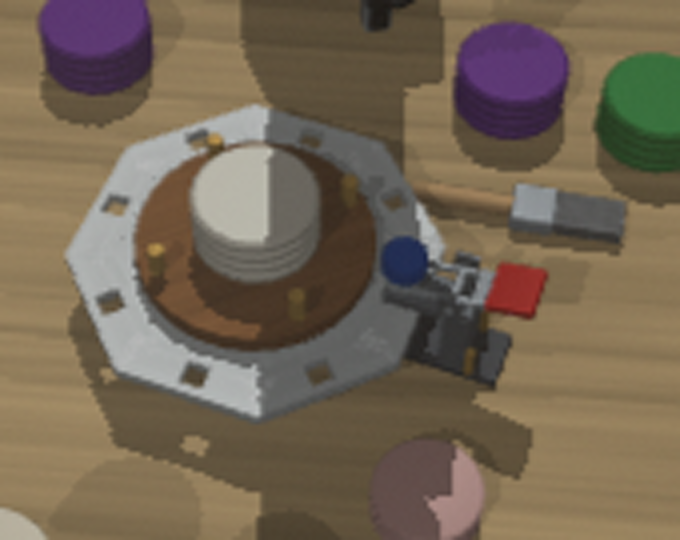

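View pics/side8.png

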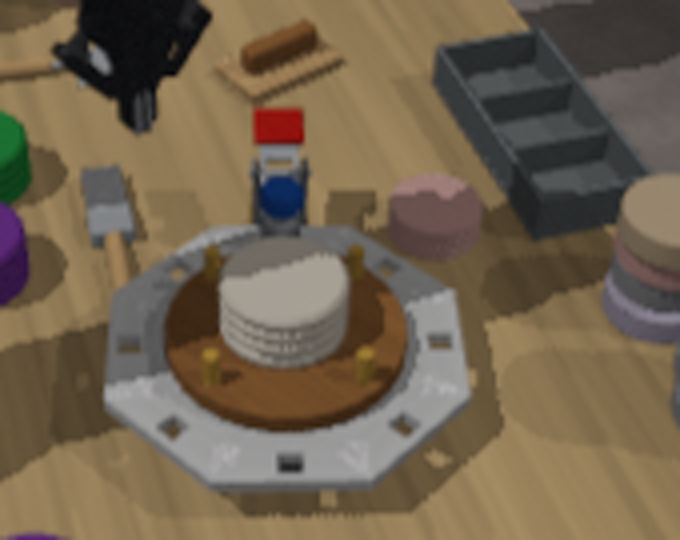

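View pics/scene8f.png

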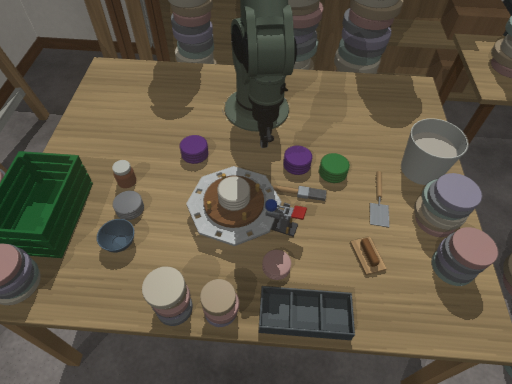

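The knob is down at its home height and the pad is up as at the start. The drum top is at (234,189) px in the scene view, unchanged. Handing in.

```bash
python3 -c "
from h import *
print(job.job_done())"
```

```text
the job is handed in; nothing more can be done
None
```

The turntable is locked again one hole on, and I handed the job in at about 14.7 s of the 54 s allowed.

- **Release:** I pressed the red pad down to its stop. The force rose to about 40 N there, and the knob was seen to rise by its full 18 mm.
- **Turn:** I pushed post3 anticlockwise. The table measured about 44.3°, so I added a 1 mm nudge.
- **Lock:** I pressed the knob to a hard stop, with the fingertips at 114.8 mm against a home height of 115 mm and a force of about 38 N.

In the final pictures from both fixed cameras the knob was home and the pad was up. The drum was centred to within about a pixel, and the pink disc, the brush and the other bystanders appeared unmoved. I did not re-measure the table angle after the nudge; the hard stop at home height is the evidence that the plunger is in its hole. No check failed or disagreed.

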